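# Square up the mixing plates and latch the keeper bar of the sterilising cassette

### The arm

A 7-joint arm with a two-finger parallel gripper is mounted at the origin on a cart in front of the work surface, level with it; the furniture and walls round the work are solid. World frame = base frame: x ahead of the robot, y to its left, z up, the work surface at z = 0. Lengths are in mm, angles in rad, forces in N, time in s.
With the tool pointing down it reaches from about 400 to 875 mm from the base axis. Payload 4.4 kg.
Tool frame: the origin (TCP) lies midway between the tips of the shut fingers; the grasp point (between the pads) lies 19 mm behind it; z points along the fingers, y is the line along which they close (so a half turn about z gives the same grasp; the last joint's range is limited). The gripper opens to 85 mm and grips with 20 to 120 N. Pads are 22 mm wide; open, the fingers measure 114 mm over their backs; the gripper's body (76 mm by 85 mm) begins 54 mm behind the grasp point. The pads swing forward as they close: fully open they stand 13 mm farther back than shut.
Start: joints at [1.146, 0.628, 0.038, 1.517, -0.027, 0.996, -0.02], TCP at [228.276, -608.611, 231.313] pointing down, gripper open.
Joint ranges: [-3.06, 3.06], [-0.37, 2.12], [-1.25, 1.32], [0.18, 2.47], [-1.1, 4.24], [0.23, 1.98], [-2.94, 2.94]. Speed limits (rad/s): [2.57, 2.57, 3.14, 3.14, 3.14, 3.14, 3.14].

### API

Orientations are given as a unit quaternion [w, x, y, z].
In Python, from workcell import arm, solver, readout, eyes, hand_in, models gives the robot as it stands. Calls block until the motion is done:
- arm.move_ptp(position, orientation): joint-space move of the TCP to a pose.
- arm.line_to(position, attitude=None, max_speed=150): straight line of the TCP; attitude=None keeps the orientation; max_speed is the mean speed in mm/s.
- arm.movej(angles): joint-space move.
- arm.ungrasp() and arm.close_gripper(squeeze=None): open the fingers fully, or close them until they stop; squeeze is the grip in N (None keeps the last).
- arm.dwell(seconds).
- solver.inverse_kinematics(position, orientation): joint angles nearest the present ones, or None.
- readout.observe(): the state.
- eyes.read_camera(name): name is "scene" or "top" or "wrist"; returns (picture, depth): 420x560x3 uint8, red, green, blue; 420x560 float32, mm along the optical axis (not along the pixel's ray), 0 where there is no reading.
- eyes.camera_model(name): a dict with "camera_matrix" (3x3 intrinsics, pixels), "distortion" ([k1, k2, p1, p2, k3] as OpenCV has them; the pictures are not rectified), "R" (3x3) and "t" (3): a world point X has camera coordinates R X + t; the wrist camera has in their place "mount" (4x4, takes a point from camera to tool coordinates, whose origin is the TCP and whose axes are the flange's). Camera axes: x right, y down, z forward; pixel columns grow to the right and rows downward; lengths in mm; the calibration is good to about 2 mm. A picture is of the moment at which its call begins: read the wrist's pose just before it. camera_model takes no time and is no camera call.
A pose or a line that the arm cannot do raises arm.Unreachable and nothing moves.
- hand_in(): hands the job in; it is judged then, once.
Trained networks look in the newest picture that a camera, given by its name, has taken for a name from the list of things; names that differ only in an ending like _2 or _b are one class to them, and where a whole thing is asked for, a point or a joint stands for the part that bears it (a point fixed in the world has none). Each returns a list of dicts, best first, with "score" (0 to 1); they miss things now and then, are a little off and sometimes report something else, mostly with a low value. They report only what shows in the picture. A call takes as long as a camera call.
- models.look_for(label, camera): "centre" ([x, y, z] in mm, in world coordinates, good to about 4 mm: the middle of the surface that is visible of it).
- models.regions_of(label, camera): "pixels" (420x560 bool, what is visible of it).
- models.pinpoint(label, camera): "centre" ([x, y, z] in mm, in world coordinates, good to about 4 mm: a listed point, or the origin of a listed thing).
The state is a dict: "time_s": time; "joint_positions": joint angles; "dq": joint speeds; "effort": joint torques, N m; "tool_pos": TCP position; "orientation": TCP orientation; "ft_force": force on the tool from outside, world axes, zero at the start; "torque": the same for the moment, N m; "finger_gap": finger opening in mm; "gripper_force": force on a finger pad.
Only numpy, scipy, OpenCV 4.12 (cv2) and the standard library are available. Lean on these libraries where they do the work, as an engineer would, in place of code of your own. Each camera call takes 0.05 s, during which the arm holds its last target. There are 200 camera calls.

### The job

Get this cassette of mixing plates ready for the steriliser: push the five stacked white plates to the right until they all lie home against the end stop by the hinge, edges flush. Then swing the hinged keeper bar down over them until it snaps fully shut in its spring catch and stays down by itself, and leave the other things on the counter where they are.

Things in the scene. Friction and masses are not known exactly. Their poses are not given: they have to be found in the camera images.
- organiser: Light grey two-tier counter organiser, fixed. Origin on its underside, on the counter; x axis away from the robot (turned up to 30 degrees to the right), y left, z up. Lower board 12 mm thick, x -55 to +52 mm, y -115 to +115. Upper deck at z 250 to 262 mm, x -12 to +52, with small bottles on it, carried by a back panel (x 46 to 52) and two end cheeks (y +-105 to +-115, x 12 to 52).
- deck_edge (a point): Middle of the lower front edge of the organiser's upper deck (organiser x -12, y 0, z 250 mm). The keeper bar and more than half of the plates lie behind this edge, under the deck, so an upright gripper does not fit there: tilt the tool 25 to 40 degrees, fingertips away from the robot.
- cassette: Open steel sterilising cassette, fixed on the lower board (underside at organiser z 12 mm), axes as the organiser's. Origin: middle of the plates' bay, on the underside, at organiser x -4 mm. Front lip x -34.5 to -31.5 mm, up to z 24; back fence x 31.5 to 34.5, up to z 35; both end at y +33. Floor at z 5 to 8 on rubber feet, y -71 to +36. Beyond y 36 the board lies bare.
- end_stop (a point): Middle of the end stop's inner face (cassette x 0, y -40, z 17 mm): a steel wall across the right end of the bay, up to z 35 mm. Plates lying home touch it with their right edges. Two rubber rails carry the plates at z 17 mm.
- catch_bead (a point): Bead of the spring catch (cassette x 16, y 73, z 45 mm), 16 mm long in x, on an upright steel leaf at x 8 to 24, y 69 to 80, up to z 57 mm, which yields to the left and springs back. The leaf stands on a floor strip (z 5 to 8) at x 0 to 32, y 36 to 86.
- keeper_hinge (a point): Middle of the keeper bar's hinge axis: cassette x 16, y -53, z 41.5 mm, right of the end stop. The axis runs along the cassette's x. Two hinge cheeks stand at x 3.5 to 28.5, up to z 49 mm.
- keeper_bar (a joint): Keeper bar angle, rad: 0 shut (level over the plates, along cassette +y), growing as its left end lifts; starts 0.65 to 1.1, stop at 1.25. Steel strip 14 mm wide, 6 thick, its middle on the hinge axis, 121 mm to the roller at its end. Lightly sprung, stiff hinge: stays put above 0.55, rises to about 0.45 if let go lower uncaught. Below 0.08 the roller snaps into the catch (8 to 15 N on the pad).
- keeper_tongue (a point): Lower end of the tongue under the keeper bar, 99 mm from the hinge, 18 mm below the bar's middle, 4 mm thick. Shut, it stands 4 mm left of the ends of plates that lie home; a plate that sticks out holds the bar up. Moves with the bar.
- keeper_pad (a point): Top centre of the rubber thumb pad on the keeper bar, the place to press: 88 mm from the hinge, 10 mm above the bar's middle; the pad is 18 mm across by 24 mm along the bar. Moves with the bar.
- plate_1: White mixing plate 1 of 5 in the stack, counted from the bottom: 60 (x) x 80 (y) x 4 mm, glazed and slippery, loose, about 45 g. Origin: centre of its underside, 17 mm above the cassette's origin; axes as the cassette's. It can slide only along y between lip and fence; home is y = 0 of the cassette (right edge on the end stop). Starts 3 to 20 mm too far left.
- plate_2: White mixing plate 2 of 5 in the stack, counted from the bottom: 60 (x) x 80 (y) x 4 mm, glazed and slippery, loose, about 45 g. Origin: centre of its underside, 21 mm above the cassette's origin; axes as the cassette's. It can slide only along y between lip and fence; home is y = 0 of the cassette (right edge on the end stop). Starts 3 to 20 mm too far left.
- plate_3: White mixing plate 3 of 5 in the stack, counted from the bottom: 60 (x) x 80 (y) x 4 mm, glazed and slippery, loose, about 45 g. Origin: centre of its underside, 25 mm above the cassette's origin; axes as the cassette's. It can slide only along y between lip and fence; home is y = 0 of the cassette (right edge on the end stop). Starts 3 to 20 mm too far left.
- plate_4: White mixing plate 4 of 5 in the stack, counted from the bottom: 60 (x) x 80 (y) x 4 mm, glazed and slippery, loose, about 45 g. Origin: centre of its underside, 29 mm above the cassette's origin; axes as the cassette's. It can slide only along y between lip and fence; home is y = 0 of the cassette (right edge on the end stop). Starts 3 to 20 mm too far left.
- plate_5: White mixing plate 5 of 5 in the stack, counted from the bottom: 60 (x) x 80 (y) x 4 mm, glazed and slippery, loose, about 45 g. Origin: centre of its underside, 33 mm above the cassette's origin; axes as the cassette's. It can slide only along y between lip and fence; home is y = 0 of the cassette (right edge on the end stop). Starts 3 to 20 mm too far left.
- cream_pot: Small round cream pot with an orange lid, 60 mm wide, 38 mm high, on the counter left of the organiser. Bystander, loose; origin at the centre of its underside.
- paper_roll: Standing roll of paper strip, 67 mm wide, 70 mm high, at the far left. Bystander, loose; origin at the centre of its underside.
- candle: Apple-shaped candle, 36 mm wide, 41 mm high, left of the organiser. Bystander, loose; origin at the centre of its underside.
- oil_bottle: Small brown dropper bottle, 33 mm wide, 102 mm high, right of the organiser. Bystander, loose; origin at the centre of its underside.
- small_bottle: White bottle, 56 mm wide, 146 mm high, at the left. Bystander, loose; origin at the centre of its underside.
- wax_cartridge: Upright cartridge with a white cap, 30 x 38 mm, 98 mm high, right of the organiser. Bystander, loose; origin at the centre of its underside.
- timer: Round white minute timer, 55 mm wide, 35 mm high, at the left. Bystander, loose; origin at the centre of its underside.

How it is judged (in metres and radians):
On the way:
1. the five plates lie home against the end stop, edges flush, with the keeper bar still up (y of plate_1 in the frame of cassette between -0.003 and 0.003 m and angle between each of plate_1, plate_2, plate_3, plate_4, plate_5's own z axis and vertical below 0.05 rad and y of plate_2 in the frame of cassette between -0.003 and 0.003 m and y of plate_3 in the frame of cassette between -0.003 and 0.003 m and y of plate_4 in the frame of cassette between -0.003 and 0.003 m and y of plate_5 in the frame of cassette between -0.003 and 0.003 m and z of plate_5 in the frame of cassette below 0.037 m and value of joint keeper_bar above 0.2 rad), for 0.2 s.
At the end, for the whole second after the job is handed in: All five plates lie flat in the bay within 3 mm of home (right edges on the end stop, so their edges are flush), at rest; the keeper bar is shut in its catch (joint below 0.04 rad) and stays so with nothing touching the cassette (y of plate_1 in the frame of cassette between -0.003 and 0.003 m and angle between each of plate_1, plate_2, plate_3, plate_4, plate_5's own z axis and vertical below 0.05 rad and y of plate_2 in the frame of cassette between -0.003 and 0.003 m and y of plate_3 in the frame of cassette between -0.003 and 0.003 m and y of plate_4 in the frame of cassette between -0.003 and 0.003 m and y of plate_5 in the frame of cassette between -0.003 and 0.003 m and z of plate_5 in the frame of cassette below 0.037 m and value of joint keeper_bar below 0.04 rad and contact force between cassette and the arm below 0.5 N and contact force between cassette and the fingers below 0.5 N and linear speed of each of plate_1, plate_2, plate_3, plate_4, plate_5 below 0.02 m/s).
It fails at once if a bystander is knocked over or shifted by more than 30 mm (distance of any of cream_pot, paper_roll, candle, oil_bottle, small_bottle, wax_cartridge, timer from where it was at the start of the episode above 0.03 m or angle between any of cream_pot, paper_roll, candle, oil_bottle, small_bottle, wax_cartridge, timer's own z axis and vertical above 0.5 rad).
It also fails if it takes over 46 s, if anything falls off the work surface, if the arm or the gripper's body presses on something with over 40 N, if the wrist force passes 120 N, or if a joint passes its speed limit or range.

## Working session

There is one attempt and no reset: what is moved stays moved. The work goes in short steps, each a Python script; the robot and the scene stay as the last script left them, time stands still between calls to the robot, and variables do not carry over. Pictures are saved under pics/ and viewed, at most 10 in all, crops included, and the job is handed in when it is done.

```bash
ls; mkdir -p pics; python3 - <<'E'
from workcell import arm, solver, readout, eyes, models
import cv2
print(readout.observe())
for c in ["scene","top"]:
    p,d=eyes.read_camera(c); cv2.imwrite(f"pics/{c}0.png",p[:,:,::-1])
    m=eyes.camera_model(c); print(c,m["R"],m["t"],m["camera_matrix"])
    for l in ["organiser","deck_edge","cassette","end_stop","catch_bead","keeper_hinge","keeper_tongue","keeper_pad","plate_1"]:
        r=models.pinpoint(l,c); print(l,[(x["centre"],round(x["score"],2)) for x in r[:5]])
E
```

```text
pics
workcell.py
{'time_s': 0.0, 'joint_positions': array([ 1.14620979,  0.62933046,  0.03845263,  1.51837101, -0.02701041,
        0.99628628, -0.02003431]), 'dq': array([-0.00203083,  0.00016815,  0.00210388, -0.0023066 , -0.00105027,
        0.00207882,  0.00153147]), 'effort': array([ 2.68893217e-05, -5.63404763e+01,  1.22627869e+00, -1.93443686e+01,
        1.09688222e-02,  1.05212827e-02, -2.27467905e-05]), 'tool_pos': array([ 228.04597558, -608.01972594,  230.39847038]), 'orientation': array([-9.21373946e-04,  9.83956045e-01,  1.78408580e-01, -1.78034041e-04]), 'ft_force': array([-0.92409178, -0.89154597,  0.71898846]), 'torque': array([ 0.01180561,  0.04745238, -0.00535486]), 'gripper_force': 0.0, 'finger_gap': 85.25218314793638}
scene [[-0.72359045 -0.69010646  0.01303608]
 [-0.42391257  0.42941737 -0.79743266]
 [ 0.54471551 -0.58254082 -0.60326711]] [ 278.69606344  386.91913507 1061.48583638] [[436.98274553   0.         281.86764961]
 [  0.         436.98274553 208.15084441]
 [  0.           0.           1.        ]]
organiser [([505.3, -345.6, -0.5], 0.64)]
deck_edge [([49
[... 557 characters left out ...]
9.23762995e-03 -1.37783784e-01]
 [ 1.37795544e-01 -6.45811914e-04 -9.90460484e-01]] [-102.27931829  499.86034175 1613.78870663] [[439.93815579   0.         276.81257189]
 [  0.         439.93815579 211.89723047]
 [  0.           0.           1.        ]]
organiser [([504.7, -346.7, 3.1], 0.72)]
deck_edge [([491.4, -337.5, 251.2], 0.93)]
cassette [([497.6, -356.7, 12.8], 0.78), ([501.4, -333.1, 46.8], 0.27)]
end_stop [([503.0, -347.5, 3.6], 0.67), ([486.5, -389.6, 27.9], 0.53)]
catch_bead []
keeper_hinge [([497.5, -406.9, 52.1], 0.75)]
keeper_tongue [([520.2, -328.4, 110.6], 0.4)]
keeper_pad [([514.9, -352.0, 122.4], 0.45)]
plate_1 [([503.3, -334.5, 43.8], 0.6), ([498.1, -347.0, 42.8], 0.51)]
```

View pics/scene0.png

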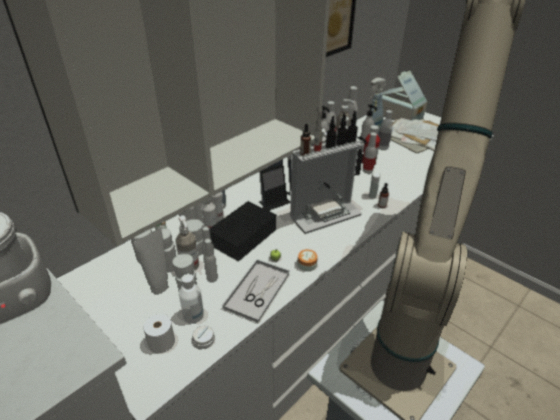

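View pics/top0.png

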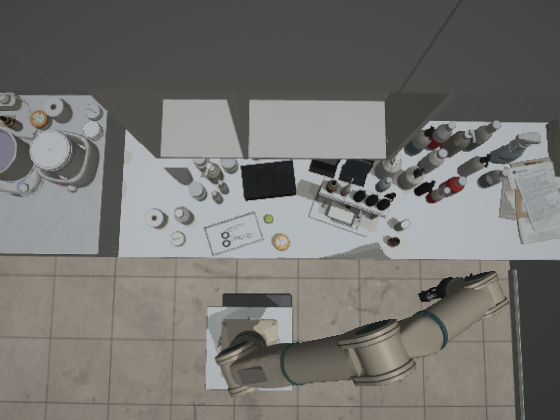

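The views show the organiser around (505, -346), turned roughly 18° to the right. Bar is up, plates in the bay (scene px ~(325,208), top px ~(342,213)). The bottles to its right are at top px (393,242) and (403,225). Next I'll fit the pose and get a close wrist view.

```bash
cat > h.py <<'E'
from workcell import arm, solver, readout, eyes, models, hand_in
import numpy as np, cv2, json
from scipy.spatial.transform import Rotation as Ro
from scipy.optimize import least_squares
L={"organiser":(4,0,-12),"deck_edge":(-8,0,238),"cassette":(0,0,0),"end_stop":(0,-40,17),"catch_bead":(16,73,45),"keeper_hinge":(16,-53,41.5)}
class C:  # cassette frame in the world: x, y, yaw; z = 12
    def __init__(s,x,y,yaw): s.o=np.array([x,y,12.]); s.R=Ro.from_euler('z',yaw)
    def w(s,p): return s.o+s.R.apply(p)
    def l(s,p): return s.R.inv().apply(np.asarray(p)-s.o)
    def q(s,tilt,spin=0,pan=0):  # tool z tilted away from robot, spin about tool z
        r=s.R*Ro.from_euler('z',pan,degrees=True)*Ro.from_euler('y',-tilt,degrees=True)*Ro.from_euler('x',180,degrees=True)*Ro.from_euler('z',spin,degrees=True)
        return r.as_quat(scalar_first=True)
def fit(obs):  # obs: list of (label, world xyz, weight)
    def f(p):
        c=C(*p); return np.concatenate([w*(c.w(L[l])-o) for l,o,w in obs])
    r=least_squares(f,[500,-350,-.3],loss='soft_l1',f_scale=4); return r.x,r.fun
def q2R(q): return Ro.from_quat(q,scalar_first=True)
def tip(): 
    s=readout.observe(); return s
E
python3 - <<'E'
from h import *
obs=[("organiser",[505.3,-345.6,-.5],.64),("deck_edge",[498,-345,247.7],.88),("cassette",[497.1,-350.6,12.7],.94),("end_stop",[483.2,-383.9,31.6],.63),("catch_bead",[535.8,-289.3,56.2],.48),("keeper_hinge",[495.7,-404.7,53.4],.94),
("organiser",[504.7,-346.7,3.1],.72),("deck_edge",[491.4,-337.5,251.2],.93),("cassette",[497.6,-356.7,12.8],.78),("end_stop",[486.5,-389.6,27.9],.5),("keeper_hinge",[497.5,-406.9,52.1],.75)]
p,r=fit(obs); print(p,np.round(r,1)); c=C(*p)
print("mount",eyes.camera_model("wrist")["mount"],eyes.camera_model("wrist")["camera_matrix"])
print(c.q(0), "pad",c.l([514.6,-354,122.8]),"tongue",c.l([520,-327,112]))
for spin in (0,90,-90,180):
  for pt,t in (((-190,20,200),45),((-12,85,12),30),((-12,85,12),35),((-12,40,12),35),((16,15,130),38),((16,35,50),35)):
    print(spin,pt,t,np.round(x,2) if (x:=solver.inverse_kinematics(c.w(pt),c.q(t,spin))) is not None else None)
for l in ["oil_bottle","wax_cartridge","candle","cream_pot"]:
    x=models.pinpoint(l,"top"); print(l,x and np.round(c.l(x[0]["centre"])),x and x[0]["score"])
E
```

```text
[ 4.99432500e+02 -3.48674974e+02 -3.53180357e-01] [-1.4 -2.9  0.3 -5.3 -0.8  2.   2.2  1.8 -0.7  1.5 -1.5 -1.6  1.9  1.7
  0.4  0.4  0.7  0.1 -1.1 -2.4 -2.2  0.5 -7.8 -1.1  1.4  6.3 -0.6 -0.5
  1.7  0.6 -1.   2.2  1. ]
mount [[ 2.77961445e-04 -9.65931404e-01 -2.58798080e-01  6.40637077e+01]
 [ 9.99999948e-01  2.25929589e-04  2.30793619e-04 -2.31019423e-02]
 [-1.64460660e-04 -2.58798131e-01  9.65931416e-01 -1.42401081e+02]
 [ 0.00000000e+00  0.00000000e+00  0.00000000e+00  1.00000000e+00]] [[337.22082205   0.         277.15390454]
 [  0.         337.22082205 211.30249171]
 [  0.           0.           1.        ]]
[ 6.02800810e-17  9.84448431e-01 -1.75673808e-01 -1.07569183e-17] pad [ 16.07316169   0.2498376  110.8       ] tongue [ 11.80100236  27.4510996  100.        ]
0 (-190, 20, 200) 45 None
0 (-12, 85, 12) 30 [ 0.92  0.95 -0.69  2.31  2.46  0.69  2.52]
0 (-12, 85, 12) 35 [ 1.03  1.08 -0.88  2.37  2.49  0.92  2.59]
0 (-12, 40, 12) 35 [ 1.04  0.99 -0.69  2.35  2.67  0.76  2.47]
0 (16, 15, 130) 38 [ 1.1   0.71 -0.69  2.28  2.6   0.45  2.48]
0 (16, 35, 50) 35 [ 1.03  0.89 -0.69  2.28
[... 510 characters left out ...]
  0.9  -2.17]
-90 (-12, 40, 12) 35 [ 1.14  1.07 -0.86  2.35  2.53  0.83 -2.05]
-90 (16, 15, 130) 38 [ 1.26  0.83 -0.98  2.27  2.29  0.59 -1.86]
-90 (16, 35, 50) 35 [ 1.1   0.94 -0.8   2.27  2.47  0.66 -2.05]
180 (-190, 20, 200) 45 None
180 (-12, 85, 12) 30 [ 0.88  0.93 -0.64  2.31  2.51  0.66 -0.69]
180 (-12, 85, 12) 35 [ 0.89  0.97 -0.63  2.38  2.67  0.81 -0.82]
180 (-12, 40, 12) 35 [ 1.01  0.98 -0.65  2.35  2.71  0.74 -0.73]
180 (16, 15, 130) 38 [ 1.13  0.73 -0.74  2.28  2.54  0.47 -0.59]
180 (16, 35, 50) 35 [ 1.02  0.89 -0.67  2.28  2.6   0.6  -0.65]
oil_bottle [ -36. -213.   -9.] 0.48
wax_cartridge [  32. -214.  -13.] 0.63
candle [-117.  255.  -15.] 0.59
cream_pot [-183.  182.  -12.] 0.6
```

```bash
python3 - <<'E'
from h import *
c=C(499.4,-348.7,-.353)
P=c.w((-60,10,150)); q=c.q(30,180)
print(solver.inverse_kinematics(P,q))
arm.movej([1.146,0.3,0.04,1.9,0,0.3,-0.02]); s=readout.observe(); print(s["tool_pos"],s["time_s"])
j=solver.inverse_kinematics(P,q); print(j)
arm.close_gripper()
if j is not None:
    m=[1.1,0.3,-.3,2.0,j[4],0.3,j[6]]
    arm.movej(m); s=readout.observe(); print(s["tool_pos"],s["orientation"],s["ft_force"],s["time_s"])
    print(np.round(c.l(s["tool_pos"])), solver.inverse_kinematics(P,q))
p,d=eyes.read_camera("scene"); cv2.imwrite("pics/s1.png",p[:,:,::-1])
E
```

```text
[ 1.20367961  0.59298867 -0.76830139  2.32346231  2.13261942  0.30738277
 -0.2317836 ]
[ 232.35304559 -643.86928026  365.30312875] 1.9
[ 1.36534968  0.70499004 -1.05213309  2.31967529  1.89266046  0.49715513
  0.03091537]
[ 396.11477055 -612.29852088  416.42942026] [ 0.32549372  0.27883886  0.84377189 -0.32303517] [-0.02808291 -0.24875921  0.42173799] 4.325
[  -6. -283.  404.] [ 1.32555068  0.66938491 -0.97583917  2.32057869  1.9405798   0.43905964
 -0.02375913]
```

View pics/s1.png

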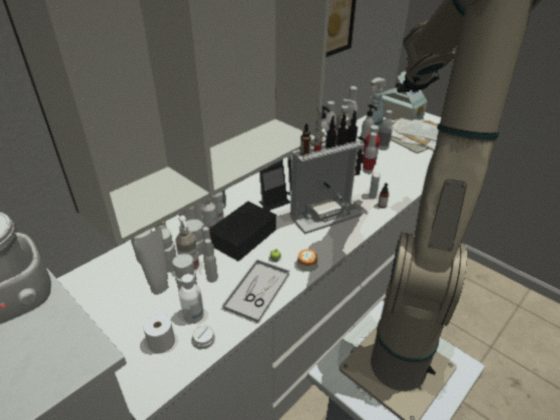

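The gripper is high on the right (px ~(430,50)), clear of everything. I'll approach the view pose from the front.

```bash
python3 - <<'E'
from h import *
c=C(499.4,-348.7,-.353)
q=c.q(30,180)
for W in ((-100,-150,300),(-100,-60,220),(-60,10,150)):
    j=solver.inverse_kinematics(c.w(W),q); print(W,None if j is None else np.round(j,2))
    if j is None: continue
    arm.movej(j); s=readout.observe(); print(np.round(c.l(s["tool_pos"])),s["ft_force"],s["time_s"])
s=readout.observe()
p,d=eyes.read_camera("wrist"); cv2.imwrite("pics/w1.png",p[:,:,::-1]); np.savez("w1.npz",p=p,d=d,tp=s["tool_pos"],q=s["orientation"])
obs=[]
for cam in ("wrist","scene"):
  if cam=="scene": eyes.read_camera(cam)
  for l in list(L)+["keeper_pad","keeper_tongue","plate_1"]:
    r=models.pinpoint(l,cam)
    for x in r[:5 if l=="plate_1" else 1]: print(cam,l,round(x["score"],2),np.round(x["centre"],1),np.round(c.l(x["centre"]),1))
    if r and l in L: obs.append((l,r[0]["centre"],r[0]["score"]))
print(fit(obs)[0],np.round(fit(obs)[1],1)); json.dump([(a,list(b),float(w)) for a,b,w in obs],open("obs.json","w"))
E
```

```text
(-100, -150, 300) [ 1.82  0.44 -1.05  2.01  0.27  0.44  1.9 ]
[-100. -150.  300.] [ 0.10517258  0.3721423  -0.30852291] 6.0083
(-100, -60, 220) [ 1.64  0.52 -1.07  2.25  1.2   0.27  0.84]
[-100.  -60.  220.] [0.00389808 0.00759284 0.1164534 ] 7.0
(-60, 10, 150) [ 1.3   0.65 -0.93  2.32  1.98  0.41 -0.06]
[-60.   9. 150.] [0.16086696 0.56773082 0.62994791] 7.875
wrist organiser 0.41 [ 500.8 -349.4   11.2] [ 1.6 -0.2 -0.8]
wrist cassette 0.96 [ 498.2 -351.1   13.4] [-0.3 -2.7  1.4]
wrist end_stop 0.71 [ 483.8 -388.5   29.7] [ -0.9 -42.7  17.7]
wrist catch_bead 0.86 [ 537.2 -288.4   61.2] [14.6 69.6 49.2]
wrist keeper_hinge 0.8 [ 496.5 -404.4   52.8] [ 16.5 -53.3  40.8]
wrist keeper_tongue 0.36 [ 500.7 -349.     8.3] [ 1.3  0.2 -3.7]
wrist plate_1 0.55 [ 504.1 -330.1   42.3] [-2.  19.1 30.3]
scene organiser 0.66 [ 502.7 -344.5    4.7] [ 1.6  5.1 -7.3]
scene deck_edge 0.75 [ 497.6 -346.3  247.4] [ -2.5   1.6 235.4]
scene cassette 0.59 [ 498.1 -350.    13.6] [-0.8 -1.7  1.6]
scene end_stop 0.98 [ 486.4 -382.9   30.1] [ -0.4 -36.6  18.1]
scene catch_bead 0.52 [ 538.6 -286.    53.4] [15.1 72.4 41.4]
scene keeper_hinge 0.85 [ 495.2 -408.    55.9] [ 16.6 -57.1  43.9]
scene keeper_pad 0.5 [ 391.6 -537.4   -1.3] [ -35.9 -214.3  -13.3]
scene keeper_tongue 0.52 [ 519.7 -327.2  112.7] [ 11.6  27.2 100.7]
scene plate_1 0.85 [ 504.7 -332.1   48.6] [-0.8 17.4 36.6]
scene plate_1 0.66 [ 3.934e+02 -5.334e+02 -2.000e-01] [ -35.6 -210.   -12.2]
scene plate_1 0.49 [ 453.1 -558.3   -1.9] [  29.  -212.7  -13.9]
scene plate_1 0.45 [ 506.9 -345.8   44.2] [ 6.   5.3 32.2]
scene plate_1 0.36 [ 504.9 -335.4   41.5] [ 0.6 14.4 29.5]
[ 4.98917239e+02 -3.49499801e+02 -3.47353030e-01] [ 0.8 -0.6 -4.6  0.7  1.5 -1.3  1.1  1.  -0.5  1.4  1.8 -3.6 -0.5 -0.3
  0.6 -0.  -4.2 -3.1 -4.7 -0.4  1.9  0.5  0.3 -0.9 -1.1 -4.1 -1.1  0.1
 -0.2  1.9  0.6  2.7 -2. ]
```

View pics/w1.png

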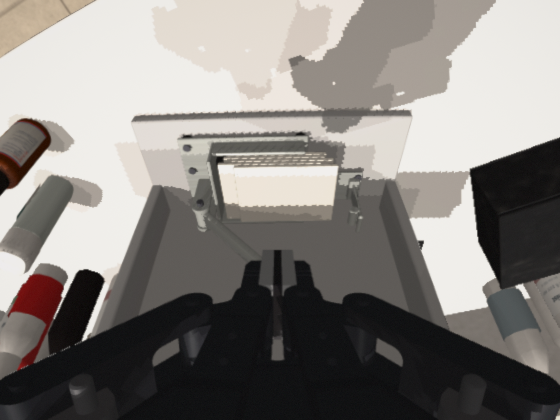

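The wrist view is upside down. The front lip is at the top (row ~150), the end stop at the left (~(213,190)), the catch at the right (~(355,205)), and the plates span columns 220–337. The fingers taper, so I'll push with their flat sides (spin -90).

```bash
sed -i '/^def tip/,$d' h.py; echo 'c=C(499.0,-349.2,-.349)
def F(): return c.R.inv().apply(readout.observe()["ft_force"])
def at(): return np.round(c.l(readout.observe()["tool_pos"]),1)' >> h.py
python3 - <<'E'
from h import *
q=c.q(30,-90)
j=solver.inverse_kinematics(c.w((-60,82,150)),q); print(np.round(j,2))
arm.movej(j); print(at(),readout.observe()["time_s"])
arm.line_to(c.w((-12,82,13)),q,max_speed=100); print(at(),F())
f0=F()
arm.line_to(c.w((-12,66,13)),max_speed=60); print(at(),F()-f0)
y=66
while y>46:
    y-=1.5; arm.line_to(c.w((-12,y,13)),max_speed=40); f=F()-f0; print(y,at(),np.round(f,1))
    if f[1]>8: break
print(readout.observe()["time_s"])
s=readout.observe(); p,d=eyes.read_camera("wrist"); cv2.imwrite("pics/w2.png",p[:,:,::-1])
E
```

```text
[ 1.26  0.78 -1.23  2.37  1.85  0.74 -1.67]
[-60.   81.8 150. ] 10.3
[-11.9  81.9  13.6] [ 0.33132966 -0.63607667  0.51401215]
[-12.   65.   13.1] [-0.80717147  0.92054129 -1.78245125]
64.5 [-12.   64.6  13. ] [ 0.   0.9 -0.7]
63.0 [-12.  63.  13.] [ 0.1  0.9 -0.7]
61.5 [-12.   61.4  13. ] [-0.3  0.6 -1. ]
60.0 [-12.   59.8  13. ] [-0.7  0.8 -0.4]
58.5 [-12.1  58.6  13. ] [-0.4  1.8 -1. ]
57.0 [-12.  57.  13.] [-0.2  0.6 -0. ]
55.5 [-12.   55.3  13. ] [-0.9  1.2 -0.5]
54.0 [-12.   53.8  13. ] [-0.6  1.6 -0.4]
52.5 [-12.   52.3  13. ] [-0.4  1.  -0.3]
51.0 [-12.  51.  13.] [-0.5  2.9  0.3]
49.5 [-12.   50.2  13.1] [ 0.8  3.8 -2. ]
48.0 [-12.   50.1  13.2] [ 0.3  6.7 -1.6]
46.5 [-12.   50.1  13.5] [ 0.6  9.  -1.6]
15.5667
```

View pics/w2.png

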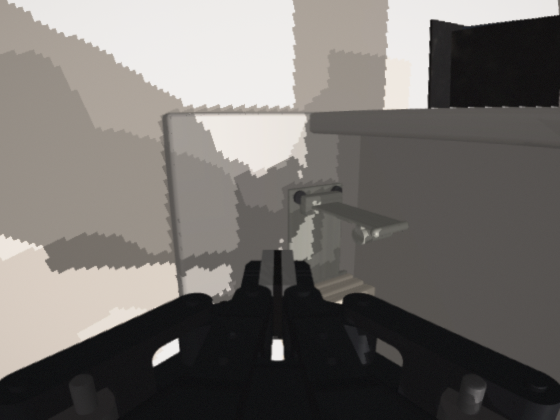

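The push stopped hard at tip y=50, which matches plates home against the end stop. The plate ends sit flush beside the finger around px (345,290). Next I retreat and check.

```bash
python3 - <<'E'
from h import *
q=c.q(30,-90)
arm.line_to(c.w((-12,80,13)),max_speed=120)
a,_=eyes.read_camera("wrist")
arm.line_to(c.w((-60,62,130)),max_speed=150)
b,_=eyes.read_camera("wrist")
print(at(),readout.observe()["time_s"])
r=models.pinpoint("plate_1","wrist")
for x in r: print(round(x["score"],2),np.round(c.l(x["centre"]),1))
s,_=eyes.read_camera("scene")
for l in ("plate_1","keeper_pad","keeper_tongue"):
  for x in models.pinpoint(l,"scene"): print(l,round(x["score"],2),np.round(c.l(x["centre"]),1))
f=cv2.resize
im=np.hstack([f(a[180:400,230:430],(400,440),interpolation=2),f(b[140:360,230:430],(400,440),interpolation=2)])
cv2.imwrite("pics/w3.png",im[:,:,::-1])
for t,x,z in ((38,20,125),(38,20,54),(33,20,54)):
    print(solver.inverse_kinematics(c.w((x,0,z)),c.q(t,-90)))
E
```

```text
[-60.1  62.  129.3] 17.1417
plate_1 0.53 [-1.5  1.7 34.8]
plate_1 0.5 [ 3.1 -3.6 32.7]
plate_1 0.47 [-1.4  1.6 27.8]
plate_1 0.46 [ 0.1  1.5 19. ]
keeper_pad 0.41 [ 17.4  -1.2 113.7]
keeper_pad 0.37 [ -33.7 -210.1  -13.1]
keeper_tongue 0.42 [ 15.1  28.1 100.6]
[ 1.37039662  0.94169751 -1.14367508  2.24913673  2.15834959  0.6974806
 -1.63671181]
[ 1.32880455  1.09903682 -1.07301168  2.26764258  2.35742668  0.80611398
 -1.73424877]
[ 1.29951972  1.04590522 -1.05486444  2.2056412   2.16190289  0.72504784
 -1.6074089 ]
```

View pics/w3.png

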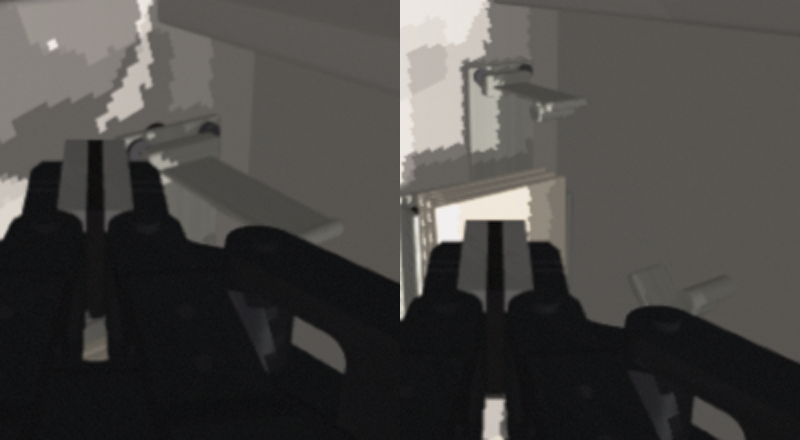

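The right crop shows the five plate ends (400–570, 175–200) lined up in parallel rows. The networks put the plates within 2 mm of each other in y, so they're flush. Now the bar, which is at about 0.8 rad.

```bash
python3 - <<'E'
from h import *
q=c.q(39,-90)
P=lambda t:np.array([18,-53+88*np.cos(t)-10*np.sin(t)-11*np.sin(t),41.5+88*np.sin(t)+10*np.cos(t)+6])
arm.move_ptp(c.w((-50,-14,118)),q); print(at(),readout.observe()["time_s"])
arm.line_to(c.w((18,-14,120)),q,max_speed=120); f0=F(); print(at(),f0)
for t in np.r_[np.arange(.8,.1,-.08),.1,.06,.03,0,-.03,-.06,-.09]:
    arm.line_to(c.w(P(t)),max_speed=70); f=F()-f0; print(round(t,2),np.round(P(t)-at(),1),np.round(f,1),at()[2])
    if f[2]>30 or abs(f[:2]).max()>25: break
print(readout.observe()["time_s"])
a,_=eyes.read_camera("wrist"); cv2.imwrite("pics/w4.png",a[:,:,::-1])
E
```

```text
[-50.6 -14.5 117.1] 17.85
[ 17.5 -13.1 120. ] [ 0.03819051 -0.40330521  0.83228171]
0.8 [ 0.8 -0.6  0.3] [-0.5  1.  -1.1] 117.3
0.72 [ 0.3 -0.2  0.2] [ 0.9  0.9 -0.2] 112.8
0.64 [ 0.1 -0.3  0.2] [-0.7  1.5 -1. ] 107.9
0.56 [ 0.1 -0.2  0.1] [ 0.3  0.6 -1.5] 102.6
0.48 [ 0.1 -0.2  0.1] [-0.2  0.9 -1.3] 96.9
0.4 [ 0.1 -0.2  0.1] [ 0.1  0.5 -1.4] 90.9
0.32 [ 0.  -0.3  0.1] [ 1.1 -0.6 -0.9] 84.6
0.24 [ 0.1 -0.2  0.2] [-0.7 -0.4 -0.9] 77.9
0.16 [ 0.1 -0.3  0.3] [-0.3  0.3 -0.7] 71.1
0.1 [ 0.1 -0.2  0.3] [ 0.3 -0.3  0.5] 65.9
0.06 [-0.1  0.1 -0. ] [-0.2 -1.3  0.7] 62.8
0.03 [-0.3  0.5 -0.5] [-1.5 -1.7  4.2] 60.6
0.0 [-0.2  0.2  0. ] [ 0.1 -0.8  0.7] 57.5
-0.03 [-0.4  0.2 -0.3] [-0.5 -2.9  4.1] 55.2
-0.06 [-0.8  0.6 -2. ] [-7.4 -3.7 14.7] 54.2
-0.09 [-1.2  0.9 -3.6] [-12.3  -6.2  27. ] 53.2
22.6417
```

View pics/w4.png

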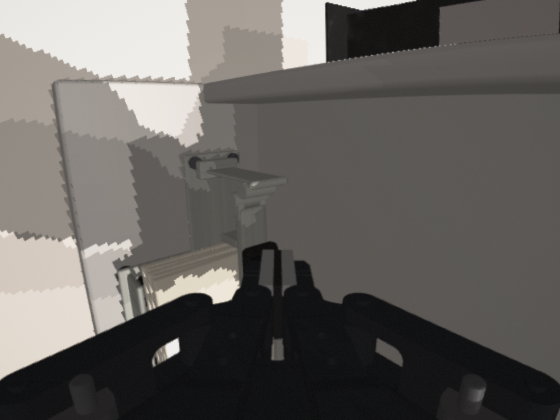

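The force rose to 27 N near the bottom, with a small drop before that. The picture doesn't settle whether the bar came down: the piece at px (210–285,180) could still be the bar. I'll withdraw and look.

```bash
python3 - <<'E'
from h import *
arm.line_to(c.w((10,34,66)),max_speed=80)
arm.line_to(c.w((-55,20,140)),max_speed=150); print(at(),readout.observe()["time_s"])
a,_=eyes.read_camera("wrist")
s,_=eyes.read_camera("scene")
for cam in("scene","wrist"):
 for l in ("keeper_pad","keeper_tongue","plate_1"):
  for x in models.pinpoint(l,cam): print(cam,l,round(x["score"],2),np.round(c.l(x["centre"]),1))
im=np.hstack([a[120:340,100:400],cv2.resize(s[160:240,280:390],(302,220),interpolation=2)])
cv2.imwrite("pics/w5.png",cv2.resize(im,None,fx=1.3,fy=1.3)[:,:,::-1])
E
```

```text
[-54.7  19.9 139.7] 23.8917
scene keeper_pad 0.56 [13.1 30.1 52.3]
scene keeper_pad 0.49 [ -6.    4.4 234.5]
scene keeper_tongue 0.47 [10.2 46.2 24.7]
scene plate_1 0.55 [ 2.6 -2.7 34.7]
scene plate_1 0.51 [-2.7 -0.5 35.5]
scene plate_1 0.46 [-0.1 -3.2 28.4]
wrist keeper_pad 0.83 [11.1 36.7 54.9]
wrist keeper_tongue 0.6 [12.6 45.5 26.7]
wrist plate_1 0.83 [-1.9  0.2 33. ]
```

View pics/w5.png

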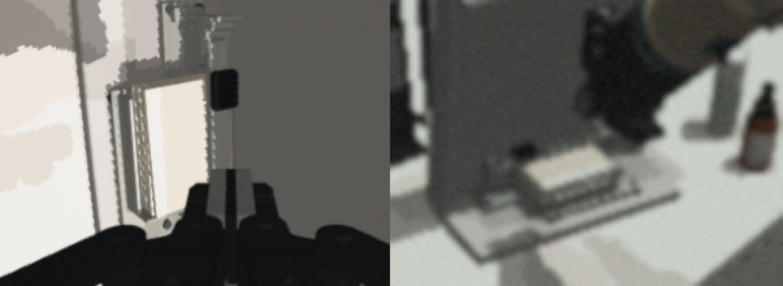

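The bar is down and stays there after release. The pad is at z≈52–55 (shut 51.5) and the tongue at z≈25 (shut 23.5), and an uncaught bar would have sprung up to about 0.45 rad. Plates read y≈0 and the arm is clear, so I'm handing in.

```bash
python3 -c "
from workcell import hand_in; print(hand_in())"
```

```text
the job is handed in; nothing more can be done
None
```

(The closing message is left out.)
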